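# Lay up the steak board and the pizza board

## Robot

A 6-joint arm with a two-finger parallel gripper is mounted at the origin on a cart in front of the work surface, level with it; the furniture and walls round the work are solid. World frame = base frame: x ahead of the robot, y to its left, z up, the work surface at z = 0. Lengths are in m, angles in degrees, forces in N, time in s.
With the tool pointing down it reaches from about 0.35 to 0.725 m from the base axis. Payload 4.3 kg.
Tool frame: the origin (TCP) lies on the mounting face of the last link; the fingertips stand 173 mm ahead of it and the grasp point (between the pads) lies r.pinch_z ahead of it (r.pinch_z is the distance from the TCP to the grasp point, in m); z points along the fingers, y is the line along which they close (so a half turn about z gives the same grasp; the last joint's range is limited). The gripper opens to 85 mm and grips with 20 to 120 N. Pads are 22 mm wide; open, the fingers measure 114 mm over their backs; the gripper's body (76 mm by 85 mm) begins 54 mm behind the grasp point. The pads swing forward as they close: fully open they stand 13 mm farther back than shut.
Start: joints at [-82.523, 21.618, 4.641, 73.018, 0, 83.68], TCP at [0.137, -0.558, 0.405] pointing down, gripper open.
Joint ranges: [-156.06, 156.06], [-48.1, 94.91], [-58.44, 69.94], [-101.28, 121.22], [-78.64, 73.56], [-180, 180]. Speed limits (degrees/s): [147.25, 147.25, 180, 180, 180, 180].

## Interface

Orientations are given as a 3x3 rotation matrix whose columns are the frame's x, y, z axes.
In Python, from station import monitor, cams, order, r gives the robot as it stands.
- The arm moves only by the tool step_arm, never from a script. Its argument "rows" is a list of rows, each a list of 3 entries, a list of its own where there are three numbers: the finger opening in cm, from 0 to 8.54, then the shift along the tool's x, y, z in cm, then the turn about the tool's z in rad. In form: [[claw, [tx, ty, tz], twist], ...]. A call has 1 to 20 rows; each row shifts and turns the commanded pose from where the row before left it, along the tool's axes as they then stand; what a row does not reach is not made up. A row lasts 1/10 s, in which the tool goes at most 50 mm and 8.59 degrees, less where a joint would pass 70% of its speed; a pose out of reach is approached as far as the arm can. A call with a gripper value outside its range is refused whole. The fingers move at their own pace and stop on an object; the grip force is fixed at half the most. Time passes only in rows, so rows that do not move let the fingers close. It gives the time, the measured TCP pose, the force, the opening and the grip force at its end, in the units of the state.
- monitor.get_obs(): the state, without advancing time (a new reading comes with each control period).
- cams.read_camera(name): name is "scene" or "top" or "wrist"; returns a dict with "image" (420x560x3 uint8, red, green, blue), "mtx" (3x3 intrinsics, pixels), "R" (3x3) and "t" (3): a world point X has camera coordinates R X + t; the wrist camera has in their place "tool_from_camera" (4x4, takes a point from camera to tool coordinates, whose origin is the TCP and whose axes are the flange's). Camera axes: x right, y down, z forward; pixel columns grow to the right and rows downward; lengths in m; the calibration is good to about 2 mm. A picture is of the moment at which its call begins: read the wrist's pose just before it. There is no depth.
- order.sign_off(): hands the job in; it is judged then, once.
The state is a dict: "clock": time; "joint_positions": joint angles; "dq": joint speeds; "joint_torque": joint torques, N m; "position": TCP position; "orientation": TCP orientation; "contact_force": force on the tool from outside, world axes, zero at the start; "wrist_torque": the same for the moment, N m; "finger_gap": opening from 0.0 (shut) to 1.0 (fully open); "grip_force": force on a finger pad.
Only numpy, scipy, OpenCV 4.12 (cv2) and the standard library are available. Lean on these libraries where they do the work, as an engineer would, in place of code of your own. Each camera call takes 0.05 s, during which the arm holds its last target. There are 200 camera calls.

## Task

Lay up the two condiment boards on the cold cooktop for the dinner tables: the wooden pepper mill and the white bowl go on the dark board for the steak table, the red-capped spice jar and the blue-grey bowl on the pale board for the pizza table. Stand each of them upright and fully down in a recess of its own; on the dark board the mill needs the wider recess. Do not tip anything over, and leave the salt shaker and the mug standing where they are.

Things in the scene. Friction and masses are not known exactly. Their poses are not given: they have to be found in the camera images.
- dark_board: fixed dark brown wooden board, 90 x 180 x 16 mm, flat on the cooktop (glass at z = 0), y along its length. Origin: centre of underside. Two round recesses 7 mm deep (floor 9 mm above the underside, grey felt pad): a wide one, 74 mm across, at x 0, y +42 mm, for the pepper mill; a narrow one, 61 mm across, at x 0, y -47 mm, for the white bowl. The boards may have changed places.
- pale_board: fixed pale wooden board, 90 x 180 x 16 mm, flat on the cooktop (glass at z = 0), y along its length. Origin: centre of underside. Two equal round recesses, 61 mm across, 7 mm deep (floor 9 mm above the underside, grey felt pad), at x 0, y +44 mm and x 0, y -44 mm: one for the jar, one for the blue-grey bowl, either way round.
- mill: loose turned wooden pepper mill, upright, 170 mm high; foot 58 mm across; fixed round head 49 mm across, 123 to 159 mm up, widest about 140 mm up; about 0.18 kg. Stands alone on the white stone right of the cooktop (top at z = -6 mm), not the one on the tray far left; a tall oven cabinet rises about 10 cm to its right. Origin: centre of underside, z up; any turn will do.
- white_bowl: loose small warm-white bowl (the smaller one, white all over, finely speckled), 60 mm across the rim, 32 mm high, foot 44 mm across; the sides flare only slightly in the upper half, so it can be gripped across the outside of the rim; about 0.05 kg. Starts on the black glass. Origin: centre of underside, z up; any turn will do.
- jar: loose upright glass spice jar with red cap, standing alone on the white stone right of the cooktop (top at z = -6 mm); not one of the group of jars on the wooden tray at the far left. 106 mm high, body 42 mm across, cap 45 mm across from 85 mm up; about 0.11 kg. Origin: centre of underside, z up; any turn will do.
- blue_bowl: loose small blue-grey bowl (the larger one, pale inside with a darker blue-grey rim and outside), 64 mm across the rim, 35 mm high, foot 44 mm across; the sides flare only slightly in the upper half, so it can be gripped across the outside of the rim; about 0.06 kg. Starts on the black glass. Origin: centre of underside, z up; any turn will do.
- salt_shaker: bystander: glass salt shaker with a grey cap, 44 mm across, 90 mm high, standing alone at the right of the cooktop behind a board. Origin: centre of its underside.
- mug: bystander: dark grey and pale blue mug, 90 mm across, 94 mm high, with a handle, standing on the cooktop to the left of the boards. Origin: under the middle of mug and handle together.
Mind the look-alikes: they are no part of the job. Leave any orange or pink look-alike of the blue_bowl alone.

How it is judged (in metres and radians):
At the end, for the whole second after the job is handed in: Mill in the wide and white bowl in the narrow recess of the dark board, jar and blue-grey bowl in the pale board's two (either way), each upright (0.1 rad), within 13 mm of the recess centre, on its floor (4 mm), released, at rest; shaker and mug upright within 3 cm of their starts (x of mill in the frame of dark_board between -0.013 and 0.013 m and z of mill in the frame of dark_board between 0.005 and 0.013 m and angle between each of mill, white_bowl, jar, blue_bowl's own z axis and vertical below 0.1 rad and y of mill in the frame of dark_board between 0.029 and 0.055 m and linear speed of each of mill, white_bowl, jar, blue_bowl below 0.02 m/s and angular speed of each of mill, white_bowl, jar, blue_bowl below 0.2 rad/s and x of white_bowl in the frame of dark_board between -0.013 and 0.013 m and z of white_bowl in the frame of dark_board between 0.005 and 0.013 m and y of white_bowl in the frame of dark_board between -0.06 and -0.034 m and x of jar in the frame of pale_board between -0.013 and 0.013 m and z of jar in the frame of pale_board between 0.005 and 0.013 m and (y of jar in the frame of pale_board between 0.031 and 0.057 m or y of jar in the frame of pale_board between -0.057 and -0.031 m) and x of blue_bowl in the frame of pale_board between -0.013 and 0.013 m and z of blue_bowl in the frame of pale_board between 0.005 and 0.013 m and (y of blue_bowl in the frame of pale_board between 0.031 and 0.057 m or y of blue_bowl in the frame of pale_board between -0.057 and -0.031 m) and distance of each of salt_shaker, mug from where it was at the start of the episode below 0.03 m and angle between each of salt_shaker, mug's own z axis and vertical below 0.2 rad); the robot touches nothing.
It fails at once if the mill, the jar or a bowl is tipped over (angle between any of mill, white_bowl, jar, blue_bowl's own z axis and vertical above 0.6 rad).
It fails at once if the salt shaker is pushed more than 3 cm from where it stood, or tipped (distance of salt_shaker from where it was at the start of the episode above 0.03 m or angle between salt_shaker's own z axis and vertical above 0.3 rad).
It fails at once if the mug is pushed more than 3 cm from where it stood, or tipped (distance of mug from where it was at the start of the episode above 0.03 m or angle between mug's own z axis and vertical above 0.3 rad).
It also fails if it takes over 128 s, if anything falls off the work surface, if the arm or the gripper's body presses on something with over 40 N, if the wrist force passes 120 N, or if a joint passes its speed limit or range.

## Working session

There is one attempt and no reset: what is moved stays moved. The work goes in short steps, Python scripts to look and compute and a tool call to move; the robot and the scene stay as the last step left them, time stands still between calls to the robot, and variables do not carry over. Pictures are saved under pics/ and viewed, at most 14 in all, crops included, and the job is handed in when it is done.

Besides the shell and the picture viewer there is one more tool, called after ">>>" as name(argument=value, ...) on one line, values as JSON. step_arm: Moves the arm, as the interface text tells. Its arguments: {"type":"object","properties":{"rows":{"type":"array","items":{"type":"array"}}},"required":["rows"]}

```bash
mkdir -p pics; ls; python3 - <<'E'
from station import monitor,cams,order,r
import cv2,numpy as np
np.set_printoptions(precision=4,suppress=True)
o=monitor.get_obs();print(o,r.pinch_z)
for n in ['scene','top','wrist']:
    c=cams.read_camera(n);cv2.imwrite(f'pics/{n}0.png',c['image'][:,:,::-1]);print(n,{k:v for k,v in c.items() if k!='image'})
    if n!='wrist': print(-c['R'].T@c['t'])
E
```

```text
pics
{'clock': 0.0, 'joint_positions': array([-82.5232,  21.6612,   4.5629,  73.017 ,   0.0016,  83.6813]), 'dq': array([-0.0412, -0.0554, -0.0031, -0.0678,  0.115 ,  0.0587]), 'joint_torque': array([  0.0003, -46.3605,  26.9875,   0.0208,  -0.    ,  -0.    ]), 'position': array([ 0.1371, -0.5581,  0.4038]), 'orientation': array([[ 0.9712,  0.2385, -0.0002],
       [ 0.2385, -0.9712,  0.002 ],
       [ 0.0002, -0.002 , -1.    ]]), 'contact_force': array([ 0.2682, -0.6067,  1.2516]), 'wrist_torque': array([ 0.0125, -0.005 , -0.0027]), 'grip_force': 0.0, 'finger_gap': 1.0025315444048788} 0.1547
scene {'mtx': array([[430.3493,   0.    , 281.768 ],
       [  0.    , 430.3493, 208.7037],
       [  0.    ,   0.    ,   1.    ]]), 'R': array([[-0.7612, -0.6485,  0.0057],
       [-0.3933,  0.4547, -0.7991],
       [ 0.5157, -0.6105, -0.6012]]), 't': array([0.6215, 0.1666, 1.0036])}
[0.0211 0.9399 0.7329]
top {'mtx': array([[442.8584,   0.    , 284.316 ],
       [  0.    , 442.8584, 211.1111],
       [  0.    ,   0.    ,   1.    ]]), 'R': array([[-0.0212, -0.9998, -0.0033],
       [-0.997 ,  0.0214, -0.0739],
       [ 0.074 ,  0.0018, -0.9973]]), 't': array([0.2439, 0.6223, 1.1958])}
[0.5371 0.2284 1.2393]
wrist {'mtx': array([[372.8815,   0.    , 276.6073],
       [  0.    , 372.8815, 206.9999],
       [  0.    ,   0.    ,   1.    ]]), 'tool_from_camera': array([[-0.0007, -0.9499, -0.3127,  0.0808],
       [ 1.    , -0.0007,  0.    ,  0.0011],
       [-0.0002, -0.3127,  0.9499,  0.03  ],
       [ 0.    ,  0.    ,  0.    ,  1.    ]])}
```

View pics/top0.png

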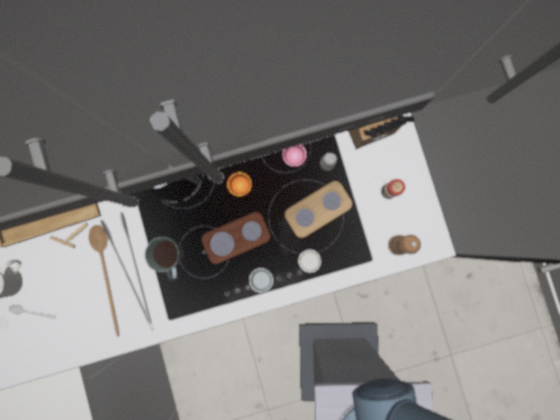

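View pics/scene0.png

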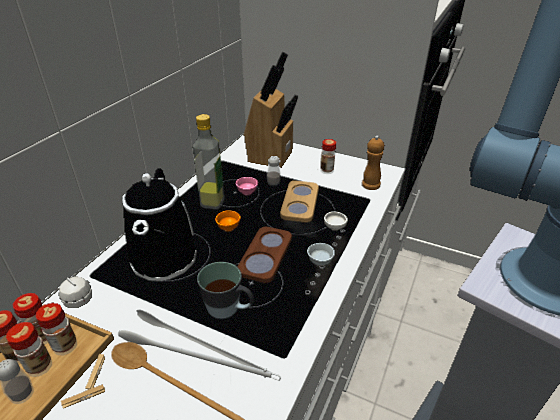

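View pics/wrist0.png

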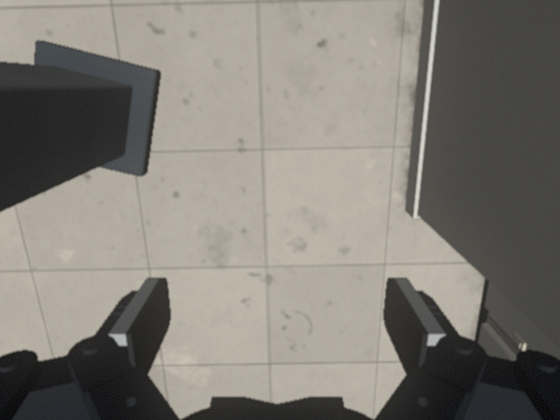

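The top view shows the dark board at (236,238), with its wider recess on the left at (222,244), and the pale board at (318,209). The blue bowl is at (261,280), the white bowl at (310,261), the mill at (405,244), the jar at (396,187), the shaker at (329,161) and the mug at (163,254). The scene view agrees. The wrist view shows only floor.

```bash
cat > h.py <<'E'
from station import monitor,cams,order,r
import cv2,numpy as np
np.set_printoptions(precision=4,suppress=True)
def cam(n,save=None):
    o=monitor.get_obs() if n=='wrist' else None
    c=cams.read_camera(n)
    if n=='wrist':
        T=np.eye(4);T[:3,:3]=o['orientation'];T[:3,3]=o['position'];W=T@c['tool_from_camera']
        c['R']=W[:3,:3].T;c['t']=-W[:3,:3].T@W[:3,3]
    if save: cv2.imwrite(save,c['image'][:,:,::-1])
    c['hsv']=cv2.cvtColor(c['image'],cv2.COLOR_RGB2HSV);return c
def ray(c,p):
    p=np.atleast_2d(np.asarray(p,float));d=np.c_[p,np.ones(len(p))]@np.linalg.inv(c['mtx']).T@c['R']
    return -c['R'].T@c['t'],d/np.linalg.norm(d,axis=1)[:,None]
def plane(c,p,z):
    o,d=ray(c,p);return (o+d*((z-o[2])/d[:,2])[:,None])[:,:2]
def proj(c,X):
    q=np.atleast_2d(X)@c['R'].T+c['t'];q=q@c['mtx'].T;return q[:,:2]/q[:,2:]
def tri(views):  # [(cam,pixel)] -> point, worst residual
    A=np.zeros((3,3));b=np.zeros(3);L=[]
    for c,p in views:
        o,d=ray(c,p);M=np.eye(3)-np.outer(d[0],d[0]);A+=M;b+=M@o;L.append((M,o))
    X=np.linalg.solve(A,b);return X,max(np.linalg.norm(M@(X-o)) for M,o in L)
def blobs(m,roi,amin=30):
    x0,y0,x1,y1=roi;k=np.zeros(m.shape,np.uint8);k[y0:y1,x0:x1]=m[y0:y1,x0:x1]*255
    cs,_=cv2.findContours(k,cv2.RETR_EXTERNAL,cv2.CHAIN_APPROX_NONE)
    return sorted([c for c in cs if cv2.contourArea(c)>amin],key=cv2.contourArea,reverse=True)
def circ(c,cnt,z):  # circle on plane z through a contour's hull
    P=plane(c,cv2.convexHull(cnt)[:,0],z).astype(np.float32);e=cv2.fitEllipse(P*1000);return np.array(e[0])/1000,np.array(e[1])
E
cat > a.py <<'E'
from h import *
T=cam('top');S=cam('scene')
def px(c,u,v): return c['hsv'][v,u]
for n,p in dict(dark=(237,240),felt=(252,231),pale=(318,209),pfelt=(304,217),wb=(310,261),bb=(261,280),jar=(397,186),mill=(410,244),glass=(270,255)).items(): print(n,px(T,*p))
for n,p in dict(dark=(263,254),felt=(268,240),pale=(300,200),pfelt=(297,209),wb=(335,222),bbin=(320,255),jar=(328,144),mill=(375,150)).items(): print('S',n,px(S,*p))
for c,rois in ((T,dict(dark=(195,205,278,270),pale=(280,175,358,240),wb=(295,246,326,276),bb=(245,264,277,296),jar=(384,175,410,200),mill=(385,230,425,258))),(S,dict(dark=(238,222,296,284),pale=(276,176,325,224),wb=(320,208,352,234),bb=(303,240,338,270),jar=(318,136,340,176),mill=(358,132,386,192)))):
  h,s,v=[c['hsv'][:,:,i].astype(int) for i in range(3)]
  wood=(s>90)&((h<25)|(h>172))&(v>35); light=(v>95)
  for n,roi in rois.items():
    m=wood if n in('dark','pale','jar','mill') else light
    b=blobs(m,roi,20)
    for k in b[:2]: print(n,cv2.contourArea(k),cv2.boundingRect(k),np.round(cv2.minAreaRect(k)[0],1))
    if n in('dark','pale') and b:
      R=cv2.minAreaRect(plane(c,b[0][:,0],.016).astype(np.float32)*1000);print('  board',R)
      full=np.zeros(h.shape,np.uint8);cv2.drawContours(full,b[:1],-1,255,-1)
      full=cv2.erode(full,np.ones((3,3)))
      for k in blobs((full>0)&(s<90),roi,40)[:3]: print('   felt',*circ(c,k,.009))
    if n in('wb','bb') and b: print('  rim',*circ(c,b[0],.032 if n=='wb' else .035))
E
python3 a.py
```

```text
dark [ 10 133  96]
felt [120  23 131]
pale [ 17  83 179]
pfelt [120  19 133]
wb [  0   2 207]
bb [107  12 188]
jar [ 17  70 176]
mill [ 12  75 163]
glass [160  24  32]
S dark [178  41 111]
S felt [113  38 136]
S pale [ 18 122 199]
S pfelt [116  27 130]
S wb [ 42   5 233]
S bbin [ 99  23 209]
S jar [  4 182 209]
S mill [ 14 172  71]
dark 2159.5 (201, 211, 70, 54) [235.7 237.3]
  board ((558.5337524414062, 366.0924377441406), (96.78507995605469, 187.0304718017578), 22.84013557434082)
   felt [0.5424 0.4065] [71.7863 72.2755]
   felt [0.5764 0.3234] [58.6994 59.2487]
wb 427.5 (298, 249, 24, 24) [309.5 260.5]
  rim [0.4907 0.1658] [63.8145 66.0338]
bb 572.0 (246, 268, 31, 28) [261.  281.5]
  rim [0.4284 0.2964] [79.4377 94.7116]
jar 172.5 (388, 180, 16, 15) [395.5 187. ]
mill 209.5 (400, 236, 19, 16) [409.  243.5]
dark 1865.0 (238, 226, 54, 57) [264.1 253.3]
  board ((553.2447509765625, 372.28216552734375), (93.5648193359375, 190.965087890625), 22.430753707885742)
   felt [0.5423 0.4054] [67.0818 67.5475]
   felt [0.5762 0.3227] [54.0889 54.6032]
pale 1206.0 (280, 180, 39, 43) [298.9 200.9]
  board ((625.291015625, 145.96319580078125), (92.18511962890625, 197.58363342285156), 30.20338249206543)
   felt [0.6106 0.1734] [52.0255 53.3561]
   felt [0.6559 0.0971] [50.232  54.1749]
wb 265.5 (324, 211, 24, 17) [335.5 219. ]
  rim [0.487  0.1701] [61.1738 69.8997]
bb 382.0 (307, 243, 28, 19) [320.5 252. ]
  rim [0.4398 0.2997] [65.4049 66.007 ]
jar 132.5 (322, 139, 14, 12) [328.5 144.5]
jar 47.5 (321, 155, 14, 17) [326.8 163.1]
mill 702.0 (362, 138, 23, 52) [373.  163.4]
```

```bash
python3 - <<'E'
from h import *
T=cam('top');S=cam('scene')
for n,a,b in (('jarcap',(396,187),(328.5,144.5)),('millhead',(410,243.5),(375,147)),('wb rim',(309.7,260.7),(335.8,219)),('bb rim',(261,280.5),(321,252)),('corner',(455,257),(403,166))):
    print(n,*tri([(T,a),(S,b)]))
print('jar foot S',plane(S,[(327.5,170)],-.006),'mill foot S',plane(S,[(372,186)],-.006),'corner S',plane(S,[(404,166)],-.006),'T',plane(T,[(455,257),(415,110)],-.006),plane(T,[(455,257),(415,110)],.6))
E
```

```text
jarcap [ 0.6795 -0.0628  0.0883] 5.541770246220454e-05
millhead [ 0.5315 -0.0831  0.1245] 9.31945746994128e-05
wb rim [0.4897 0.164  0.0267] 0.0006273447235517353
bb rim [0.4399 0.2975 0.0316] 6.821268313516704e-05
corner [ 0.4946 -0.2373  0.0044] 0.00411429616018695
jar foot S [[ 0.6782 -0.0668]] mill foot S [[ 0.5202 -0.0807]] corner S [[ 0.5019 -0.2528]] T [[ 0.4907 -0.2436]
 [ 0.9119 -0.1499]] [[ 0.5133 -0.0139]
 [ 0.7296  0.0342]]
```

>>> step_arm(rows=[[8.54, [0, 0, 0], -0.147], [8.54, [0, 0, 0], -0.147], [8.54, [0, 0, 0], -0.147], [8.54, [0, 0, 0], -0.147], [8.54, [0, 0, 0], -0.147], [8.54, [0, 0, 0], -0.147], [8.54, [0, 0, 0], -0.147], [8.54, [0, 0, 0], -0.147], [8.54, [0, 0, 0], -0.147], [8.54, [0, 0, 0], -0.147], [8.54, [0, 0, 0], -0.147], [8.54, [0, 0, 0], -0.147], [8.54, [3.8, 2.4, 0], 0], [8.54, [3.8, 2.4, 0], 0], [8.54, [3.8, 2.4, 0], 0], [8.54, [3.8, 2.4, 0], 0], [8.54, [0, 0, 0], 0]])

```text
clock: 2.05
position: [0.1602, -0.3745, 0.4038]
orientation: [[-0.423, 0.906, -0.001], [0.906, 0.423, 0.006], [0.005, 0.002, -1.0]]
contact_force: [-0.1, 0.4, 0.3]
finger_gap: 0.998
grip_force: 0.0
```

>>> step_arm(rows=[[8.54, [1.45, 4.0, 0], 0], [8.54, [1.45, 4.0, 0], 0], [8.54, [1.45, 4.0, 0], 0], [8.54, [1.45, 4.0, 0], 0], [8.54, [1.45, 4.0, 0], 0], [8.54, [2.8, 3.9, 0], 0], [8.54, [2.8, 3.9, 0], 0], [8.54, [2.8, 3.9, 0], 0], [8.54, [2.8, 3.9, 0], 0], [8.54, [2.8, 3.9, 0], 0], [8.54, [0.7, 4.0, 0], 0], [8.54, [0.7, 4.0, 0], 0], [8.54, [0.7, 4.0, 0], 0], [8.54, [0, 0, 0], 0], [8.54, [0, 0, 0], 0]])

```text
clock: 3.55
position: [0.53, 0.0485, 0.4041]
orientation: [[-0.421, 0.907, -0.001], [0.907, 0.421, -0.0], [-0.0, -0.001, -1.0]]
contact_force: [-0.7, -0.1, -0.1]
finger_gap: 1.001
grip_force: 0.0
```

```bash
python3 - <<'E'
from h import *
W=cam('wrist','pics/w1.png');np.savez('w1.npz',**W);print(monitor.get_obs()['position'],monitor.get_obs()['joint_positions'])
for n,p in dict(jarcap=(.6795,-.0628,.088),mill=(.528,-.083,.1245),wb=(.4897,.166,.03),pf1=(.6106,.1734,.009),pf2=(.6559,.0971,.009)).items(): print(n,proj(W,p))
E
```

```text
[0.5293 0.048  0.4044] [-1.6526 16.5439 -2.614  70.8971 -0.0277 63.4799]
jarcap [[371.9559 358.5919]]
mill [[205.3938 343.5914]]
wb [[292.2091  28.4423]]
pf1 [[412.0724  83.8893]]
pf2 [[411.0354 176.5377]]
```

View pics/w1.png

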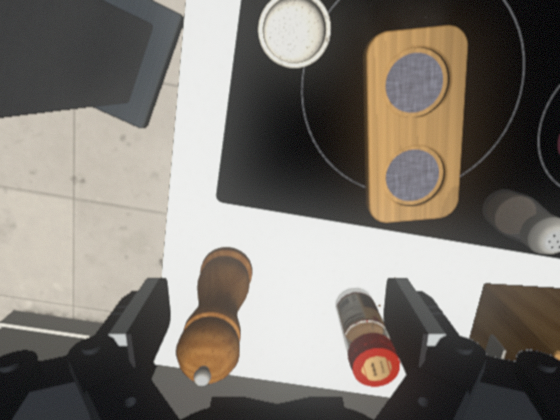

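The wrist view shows the white bowl at (294,32), pale recesses at (416,82) and (413,175), mill head at (209,347), jar cap at (375,363) and shaker cap at (545,237). Each is within about 4 px of the prediction. I'll take a second wrist position next.

>>> step_arm(rows=[[8.54, [4.3, 1.3, 0], 0], [8.54, [4.3, 1.3, 0], 0], [8.54, [4.3, 1.3, 0], 0], [8.54, [4.3, 1.3, 0], 0], [8.54, [4.3, 1.3, 0], 0], [8.54, [0, 0, 0], 0], [8.54, [0, 0, 0], 0]])

```text
clock: 4.3
position: [0.4973, 0.2703, 0.405]
orientation: [[-0.421, 0.907, 0.0], [0.907, 0.421, -0.001], [-0.001, -0.0, -1.0]]
contact_force: [0.7, -0.1, -0.2]
finger_gap: 1.002
grip_force: 0.0
```

```bash
cat > b.py <<'E'
from h import *
import sys
W2=cam('wrist','pics/w2.png');np.savez('w2.npz',**W2);W1=dict(np.load('w1.npz'));print(W2['R'],monitor.get_obs()['position'])
def find(c,X,half,f):
    u,v=proj(c,X)[0]
    if not(0<u<560 and 0<v<300): return None
    h,s,vv=[c['hsv'][:,:,i].astype(int) for i in range(3)]
    b=blobs(f(h,s,vv),(max(0,int(u-half)),max(0,int(v-half)),min(560,int(u+half)),min(300,int(v+half))),200)
    if not b:return None
    k=cv2.convexHull(b[0]);x,y,w,hh=cv2.boundingRect(k)
    e=cv2.fitEllipse(k);return e[0],k,(x,y,w,hh)
felt=lambda h,s,v:(h>100)&(h<135)&(s>15)&(v>60)&(v<190)
light=lambda h,s,v:(v>90)
for n,X,half,f in (('dwide',(.5424,.406,.009),50,felt),('dnarrow',(.5764,.323,.009),45,felt),('pleft',(.6106,.1734,.009),45,felt),('pright',(.6559,.0971,.009),45,felt),('wb',(.4897,.166,.03),50,light),('bb',(.438,.2975,.033),50,light)):
    L=[(c,find(c,X,half,f)) for c in (W1,W2)]; L=[(c,q) for c,q in L if q]
    for c,q in L: print(n,np.round(q[0],1),q[2],*circ(c,q[1],X[2] if f is felt else (.032 if n=='wb' else .035)))
    if len(L)==2: print('   tri',*tri([(c,q[0]) for c,q in L]))
E
python3 b.py
```

```text
[[ 0.9072  0.4206 -0.0006]
 [ 0.3996 -0.8615  0.3133]
 [ 0.1313 -0.2845 -0.9497]] [0.4976 0.2695 0.4049]
dwide [385.4  54.4] (350, 17, 72, 76) [0.5436 0.406 ] [64.3987 64.6432]
dnarrow [372.9 152.4] (347, 127, 53, 52) [0.5774 0.3233] [51.0843 51.3675]
pleft [413.9  82.1] (387, 54, 55, 57) [0.6116 0.175 ] [49.5664 50.1704]
pleft [333.5 286.5] (311, 267, 45, 33) [0.6116 0.1743] [49.0059 49.5379]
   tri [0.6109 0.1753 0.0102] 4.3533183006568895e-05
pright [412.  174.8] (387, 151, 51, 48) [0.656  0.0986] [49.0986 49.8296]
wb [298.2  22.5] (257, 0, 82, 69) [0.4926 0.1707] [61.6602 73.2074]
wb [229.1 259.7] (198, 232, 61, 58) [0.4919 0.167 ] [62.103  65.5976]
   tri [0.4918 0.1709 0.0378] 0.0006224486507371325
bb [186.1 117.2] (179, 68, 93, 100) [0.4033 0.2809] [ 86.7916 153.6642]
```

View pics/w2.png

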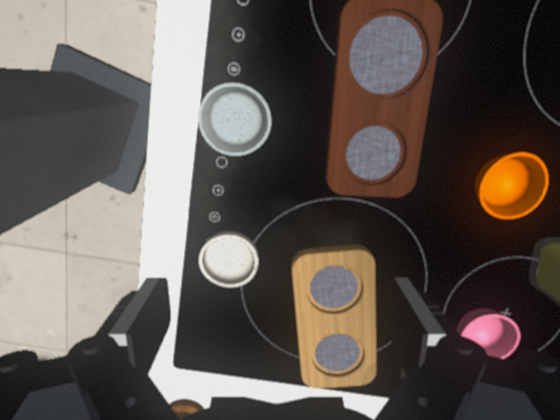

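This view shows the blue bowl rim at (236,119), white bowl rim at (229,258), dark recesses at (387,54) and (373,152), and pale recesses at (335,287) and (338,352). The orange and pink look-alikes are on the right.

```bash
cat >> h.py <<'E'
def go(x,y,z=None):
    o=monitor.get_obs();d=np.array([x,y,o['position'][2] if z is None else z])-o['position']
    print('go',(o['orientation'].T@d)*100,'tool cm; at',o['position'],'yaw x',np.degrees(np.arctan2(*o['orientation'][[1,0],0])))
E
python3 - <<'E'
from h import *
W1=dict(np.load('w1.npz'));W2=dict(np.load('w2.npz'));T=cam('top');S=cam('scene')
print('wb',*plane(W1,[(294.5,31.5)],.032),*plane(W2,[(229,258.5)],.032),tri([(W1,(294.5,31.5)),(W2,(229,258.5))]))
print('bb',*plane(W2,[(236,118.8)],.035),tri([(W2,(236,118.8)),(T,(261,280.5)),(S,(321,252))]),*plane(T,[(261,280.5)],.035))
go(.4915,.1665,.25)
E
```

```text
wb [0.4925 0.1644] [0.491  0.1691] (array([0.492 , 0.1654, 0.0245]), np.float64(0.00038216742632868415))
bb [0.4437 0.3001] (array([0.4412, 0.2981, 0.031 ]), np.float64(0.0027172773596922852)) [0.4403 0.2974]
go [-9.0198 -4.877  15.4976] tool cm; at [0.4981 0.2689 0.4049] yaw x 114.72772261536544
```

>>> step_arm(rows=[[7.3, [-3.0, -1.6, 3.0], 0], [7.3, [-3.0, -1.65, 3.0], 0], [7.3, [-3.0, -1.65, 3.0], 0], [7.3, [0, 0, 3.0], 0], [7.3, [0, 0, 2.5], 0], [7.3, [0, 0, 0], 0], [7.3, [0, 0, 0], 0]])

```text
clock: 5.15
position: [0.4913, 0.1673, 0.2601]
orientation: [[-0.419, 0.908, -0.001], [0.908, 0.419, -0.0], [-0.0, -0.001, -1.0]]
contact_force: [0.1, -0.7, 0.5]
finger_gap: 0.853
grip_force: 0.0
```

```bash
python3 - <<'E'
from h import *
W=cam('wrist','pics/w3.png');print(monitor.get_obs()['position'],monitor.get_obs()['finger_gap'])
h,s,v=[W['hsv'][:,:,i].astype(int) for i in range(3)]
for b in blobs((v>110)&(s<60),(150,60,420,330),2000): print(cv2.contourArea(b),cv2.boundingRect(b),*circ(W,b,.032))
E
```

```text
[0.4919 0.1678 0.2609] 0.8540530801158471
11205.5 (150, 60, 64, 231) [0.3979 0.2724] [ 31.5118 500.9658]
8061.5 (222, 181, 107, 98) [0.4915 0.166 ] [60.285  60.9628]
```

View pics/w3.png

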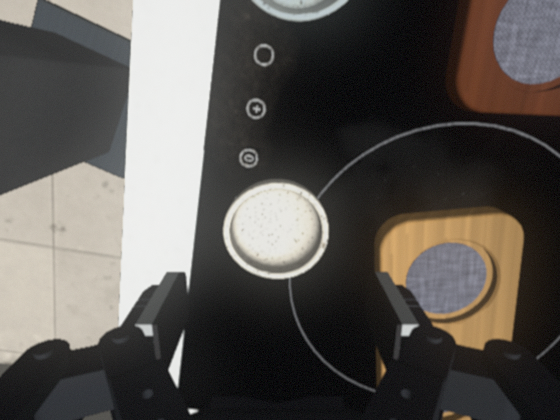

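The bowl is centred at (275,229). It measures 60 mm across and lies between the fingers.

>>> step_arm(rows=[[7.3, [-0.15, -0.1, 2.5], 0], [7.3, [0, 0, 2.5], 0], [7.3, [0, 0, 1.6], 0], [7.3, [0, 0, 1.0], 0], [7.3, [0, 0, 0], 0], [7.3, [0, 0, 0], 0], [5, [0, 0, 0], 0], [5, [0, 0, 0], 0], [5, [0, 0, 0], 0], [5, [0, 0, 0], 0], [5, [0, 0, 0], 0]])

```text
clock: 6.3
position: [0.4918, 0.1667, 0.1857]
orientation: [[-0.421, 0.907, 0.003], [0.907, 0.421, 0.0], [-0.001, 0.003, -1.0]]
contact_force: [-3.3, -1.1, 7.5]
finger_gap: 0.673
grip_force: 62.7
```

>>> step_arm(rows=[[5, [0, 0, -2], 0], [5, [0, 0, -3], 0], [5, [0, 0, -2], 0], [5, [2.65, 3.6, 0], 0], [5, [2.65, 3.6, 0], 0], [5, [2.65, 3.6, 0], 0], [5, [2.65, 3.55, 0], 0], [5, [0, 0, 0], 0], [5, [0, 0, 0], 0], [5, [0, 0, 0], 0]])

```text
clock: 7.3
position: [0.5762, 0.3225, 0.2538]
orientation: [[-0.42, 0.907, -0.001], [0.907, 0.42, -0.001], [-0.0, -0.001, -1.0]]
contact_force: [0.0, -0.9, -0.6]
finger_gap: 0.671
grip_force: 64.6
```

```bash
python3 - <<'E'
from h import *
print(monitor.get_obs()['finger_gap'],monitor.get_obs()['grip_force'],monitor.get_obs()['contact_force']);go(.577,.323,.197)
E
```

```text
0.6711361372838055 64.63172888295958 [ 0.0343 -0.8591 -0.5675]
go [0.0195 0.0962 5.6829] tool cm; at [0.5762 0.3225 0.2538] yaw x 114.84664187788793
```

>>> step_arm(rows=[[5, [0, 0.1, 2], 0], [5, [0, 0, 2], 0], [5, [0, 0, 1.2], 0], [5, [0, 0, 0.5], 0], [5, [0, 0, 0.1], 0], [5, [0, 0, 0.1], 0], [5, [0, 0, 0], 0], [5, [0, 0, 0], 0]])

```text
clock: 8.1
position: [0.578, 0.3237, 0.1955]
orientation: [[-0.421, 0.907, 0.001], [0.907, 0.421, 0.0], [-0.0, 0.001, -1.0]]
contact_force: [-0.6, -0.8, -1.0]
finger_gap: 0.668
grip_force: 64.6
```

>>> step_arm(rows=[[5, [0, 0, 0.1], 0], [5, [0, 0, 0.05], 0], [5, [0, 0, 0], 0]])

```text
clock: 8.4
position: [0.5779, 0.3238, 0.1947]
orientation: [[-0.421, 0.907, 0.002], [0.907, 0.421, 0.001], [-0.0, 0.002, -1.0]]
contact_force: [-1.7, -0.9, 6.2]
finger_gap: 0.672
grip_force: 65.3
```

Contact. I'll release, rise, and head to the blue bowl.

>>> step_arm(rows=[[6.6, [0, 0, 0], 0], [7.4, [0, 0, 0], 0], [7.4, [0, 0, 0], 0], [7.4, [0, 0, 0], 0], [7.4, [0, 0, -1], 0], [7.4, [0, 0, -2], 0], [8.0, [0, 0, -4], 0], [8.0, [0, 0, 0], 0], [8.0, [0, 0, 0], 0]])

```text
clock: 9.3
position: [0.5784, 0.3239, 0.2653]
orientation: [[-0.42, 0.907, 0.004], [0.907, 0.42, 0.002], [-0.0, 0.004, -1.0]]
contact_force: [0.4, -0.8, 0.3]
finger_gap: 0.937
grip_force: 0.0
```

```bash
python3 - <<'E'
from h import *
W=cam('wrist','pics/w4.png');print(monitor.get_obs()['position'],monitor.get_obs()['finger_gap'])
h,s,v=[W['hsv'][:,:,i].astype(int) for i in range(3)]
for b in blobs((v>110)&(s<40),(150,130,420,330),2000): print(cv2.contourArea(b),cv2.boundingRect(b),*circ(W,b,.041))
go(.442,.299,.26)
E
```

```text
[0.5777 0.3236 0.2637] 0.9366896245407174
8802.0 (221, 174, 128, 156) [0.5964 0.3071] [ 66.4455 119.2105]
go [  3.4756 -13.3459   0.3597] tool cm; at [0.5777 0.3236 0.2637] yaw x 114.86748625422297
```

View pics/w4.png

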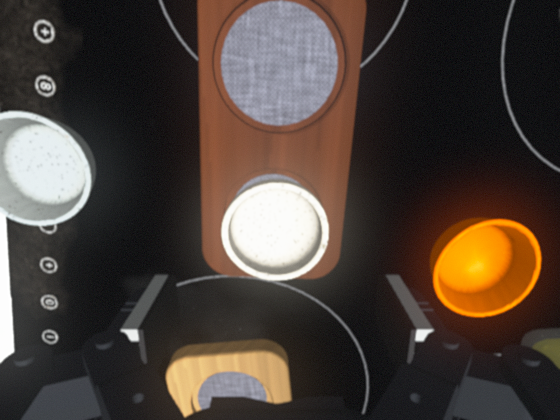

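The white bowl sits inside the narrow recess, with its rim at (275,230) and some felt visible behind it. The contact height was +9.0 mm, as expected. Next is the blue bowl.

>>> step_arm(rows=[[8.2, [0.9, -3.35, 0], 0], [8.2, [0.9, -3.35, 0], 0], [8.2, [0.9, -3.35, 0], 0], [8.2, [0.8, -3.3, 0], 0], [8.2, [0, 0, 0], 0], [8.2, [0, 0, 0], 0]])

```text
clock: 9.95
position: [0.4406, 0.2988, 0.2622]
orientation: [[-0.421, 0.907, -0.002], [0.907, 0.421, -0.001], [-0.0, -0.002, -1.0]]
contact_force: [1.0, 0.2, 0.1]
finger_gap: 0.965
grip_force: 0.0
```

```bash
python3 - <<'E'
from h import *
W=cam('wrist','pics/w5.png');print(monitor.get_obs()['position'],monitor.get_obs()['finger_gap'])
h,s,v=[W['hsv'][:,:,i].astype(int) for i in range(3)]
for b in blobs((v>100)&(s<80),(200,150,400,300),1500): print(cv2.contourArea(b),cv2.boundingRect(b),*circ(W,b,.035))
go(.442,.299,.186)
E
```

```text
[0.4419 0.2992 0.2627] 0.9615832345619666
9428.5 (223, 178, 115, 105) [0.4422 0.2978] [64.8218 66.2172]
2867.0 (200, 150, 30, 150) [0.3351 0.499 ] [ 20.0991 565.6649]
go [-0.0213  0.0072  7.6686] tool cm; at [0.4419 0.2992 0.2627] yaw x 114.87275096731638
```

View pics/w5.png

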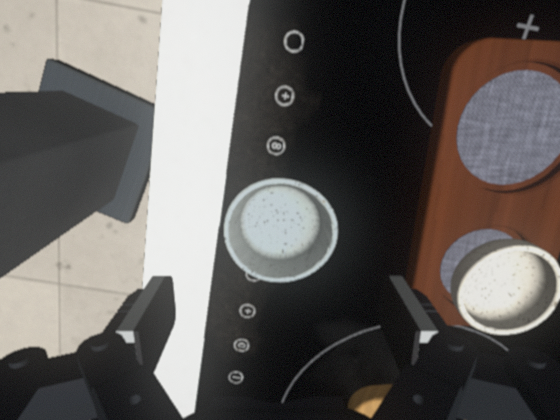

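The blue bowl is at (281,230), centred and 65 mm across. I'll grasp it.

>>> step_arm(rows=[[8.2, [-0.1, 0, 2.5], 0], [8.2, [0, 0, 2.5], 0], [8.2, [0, 0, 1.5], 0], [8.2, [0, 0, 1.0], 0], [8.2, [0, 0, 0], 0], [8.2, [0, 0, 0], 0], [5, [0, 0, 0], 0], [5, [0, 0, 0], 0], [5, [0, 0, 0], 0], [5, [0, 0, 0], 0], [5, [0, 0, 0], 0]])

```text
clock: 11.1
position: [0.4428, 0.2986, 0.1901]
orientation: [[-0.421, 0.907, 0.003], [0.907, 0.421, 0.001], [-0.0, 0.003, -1.0]]
contact_force: [-1.5, -0.9, 7.5]
finger_gap: 0.71
grip_force: 63.0
```

>>> step_arm(rows=[[5, [0, 0, -2], 0], [5, [0, 0, -3], 0], [5, [0, 0, -4], 0], [5, [0, 0, 0], 0]])

```text
clock: 11.5
position: [0.4446, 0.2996, 0.2843]
orientation: [[-0.421, 0.907, 0.01], [0.907, 0.421, 0.005], [0.0, 0.011, -1.0]]
contact_force: [0.8, 1.1, 0.1]
finger_gap: 0.714
grip_force: 65.0
```

```bash
python3 - <<'E'
from h import *
print(monitor.get_obs()['finger_gap'],monitor.get_obs()['grip_force']);go(.6114,.1745)
E
```

```text
0.7143561366099159 64.98144222074188
go [-18.3624   9.8771   0.1049] tool cm; at [0.4446 0.2996 0.2843] yaw x 114.87140371996942
```

>>> step_arm(rows=[[5, [-3.7, 2.0, 0], 0], [5, [-3.7, 2.0, 0], 0], [5, [-3.7, 2.0, 0], 0], [5, [-3.7, 2.0, 0], 0], [5, [-3.5, 1.9, 0], 0], [5, [0, 0, 2.5], 0], [5, [0, 0, 2], 0], [5, [0, 0, 0], 0], [5, [0, 0, 0], 0]])

```text
clock: 12.4
position: [0.6085, 0.1739, 0.233]
orientation: [[-0.421, 0.907, -0.001], [0.907, 0.421, -0.0], [0.0, -0.001, -1.0]]
contact_force: [0.5, 0.8, 0.6]
finger_gap: 0.711
grip_force: 65.1
```

```bash
python3 - <<'E'
from h import *
go(.6116,.1748,.201)
E
```

```text
go [-0.0468  0.3195  3.2008] tool cm; at [0.6085 0.1739 0.233 ] yaw x 114.87614189836938
```

>>> step_arm(rows=[[5, [0, 0.3, 1], 0], [5, [0, 0, 1], 0], [5, [0, 0, 0.7], 0], [5, [0, 0, 0.3], 0], [5, [0, 0, 0.1], 0], [5, [0, 0, 0], 0], [5, [0, 0, 0], 0]])

```text
clock: 13.1
position: [0.6119, 0.1751, 0.2025]
orientation: [[-0.42, 0.907, 0.001], [0.907, 0.42, -0.0], [-0.0, 0.001, -1.0]]
contact_force: [0.1, 0.3, -1.4]
finger_gap: 0.708
grip_force: 65.1
```

>>> step_arm(rows=[[5, [0, 0, 0.15], 0], [5, [0, 0, 0.1], 0], [5, [0, 0, 0.1], 0], [5, [0, 0, 0], 0], [5, [0, 0, 0], 0]])

```text
clock: 13.6
position: [0.6117, 0.1751, 0.1991]
orientation: [[-0.42, 0.907, 0.0], [0.907, 0.42, -0.0], [-0.0, 0.0, -1.0]]
contact_force: [-1.5, -1.1, 4.2]
finger_gap: 0.713
grip_force: 65.4
```

>>> step_arm(rows=[[7.0, [0, 0, 0], 0], [8.0, [0, 0, 0], 0], [8.0, [0, 0, 0], 0], [8.0, [0, 0, 0], 0], [8.0, [0, 0, -1], 0], [8.0, [0, 0, -2], 0], [8.0, [0, 0, -4], 0], [8.0, [0, 0, -5], 0], [8.0, [0, 0, -4.5], 0], [8.0, [0, 0, 0], 0], [8.0, [0, 0, 0], 0]])

```text
clock: 14.7
position: [0.6122, 0.1752, 0.3662]
orientation: [[-0.421, 0.907, 0.005], [0.907, 0.421, 0.001], [-0.001, 0.005, -1.0]]
contact_force: [-0.6, 0.2, -1.2]
finger_gap: 0.94
grip_force: 0.0
```

```bash
python3 - <<'E'
from h import *
W=cam('wrist','pics/w6.png');print(monitor.get_obs()['position'],monitor.get_obs()['finger_gap'])
W1=dict(np.load('w1.npz'));T=cam('top');S=cam('scene')
def cap(c,roi,f):
    h,s,v=[c['hsv'][:,:,i].astype(int) for i in range(3)]
    return blobs(f(h,s,v),roi,30)[0]
red=lambda h,s,v:((h<8)|(h>170))&(s>120)&(v>60)
b=cap(W1,(340,320,410,400),red);print('jar W1 top',*circ(W1,b,.1))
e1=cv2.fitEllipse(cv2.convexHull(b))[0]
b=cap(T,(380,172,412,204),red);print('jar T',cv2.boundingRect(b),*circ(T,b,.1)); 
# shaker cap in W1 ~ (549,237) & T (329,161)
print('shaker',tri([(W1,(545,237)),(T,(329,159))]),'mug T',plane(T,[(163,254)],.09))
print('mill finial',tri([(W1,(202,376)),(T,(413,243.5))]),plane(W1,[(202,376)],.16),plane(W1,[(211,343)],.134))
go(.66,-.01)
E
```

```text
[0.6116 0.1751 0.3641] 0.9393482335460174
jar W1 top [ 0.6777 -0.0574] [41.4975 53.4492]
jar T (388, 180, 13, 15) [ 0.6777 -0.0581] [35.0788 38.4944]
shaker (array([0.7601, 0.1064, 0.0751]), np.float64(0.002391017171104412)) mug T [[0.5179 0.5465]]
mill finial (array([ 0.5315, -0.0803,  0.1605]), np.float64(0.0001111964408232889)) [[ 0.5315 -0.0808]] [[ 0.5305 -0.0729]]
go [-18.8419  -3.3399  -0.0026] tool cm; at [0.6111 0.175  0.3621] yaw x 114.86378519000729
```

View pics/w6.png

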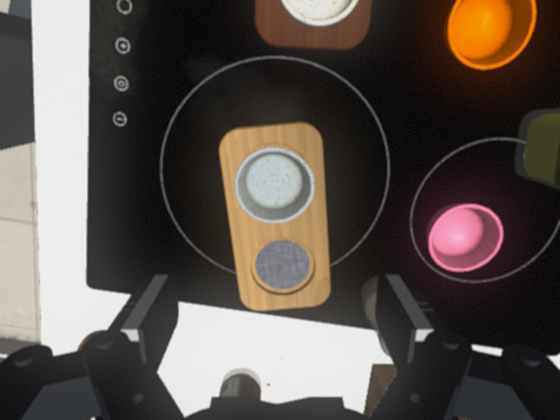

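The blue bowl is seated in the pale board's left recess at (275,184). The right recess at (283,264) is free and the shaker is well clear. Next is the jar.

>>> step_arm(rows=[[8.0, [-4.8, -0.8, 0], 0], [8.0, [-4.8, -0.8, 0], 0], [8.0, [-4.8, -0.8, 0], 0], [8.0, [-4.8, -0.7, 0], 0], [8.0, [-4.8, -0.7, 0], 0], [8.0, [0, 0, 0], 0], [8.0, [0, 0, 0], 0]])

```text
clock: 15.55
position: [0.6778, -0.0599, 0.3614]
orientation: [[-0.418, 0.908, -0.004], [0.908, 0.418, 0.001], [0.003, -0.003, -1.0]]
contact_force: [-0.7, -0.3, 0.2]
finger_gap: 0.939
grip_force: 0.0
```

```bash
python3 - <<'E'
from h import *
W=cam('wrist','pics/w7.png');np.savez('w7.npz',**W);print(monitor.get_obs()['position'],monitor.get_obs()['finger_gap'])
W1=dict(np.load('w1.npz'))
h,s,v=[W['hsv'][:,:,i].astype(int) for i in range(3)]
for b in blobs(((h<8)|(h>170))&(s>120)&(v>60),(150,100,420,360),300): print(cv2.contourArea(b),cv2.boundingRect(b),*circ(W,b,.1))
for b in blobs(((h<8)|(h>170))&(s>120)&(v>60),(150,100,420,360),300)[:1]: print(*circ(W,b,.09),tri([(W,cv2.fitEllipse(cv2.convexHull(b))[0]),(W1,(377,366))]))
go(.678,-.059,.243)
E
```

```text
[ 0.6776 -0.0586  0.3619] 0.9351940253622941
2983.5 (248, 185, 63, 61) [ 0.6797 -0.0614] [42.3432 42.4555]
[ 0.6812 -0.0645] [44.1709 44.288 ] (array([ 0.6797, -0.0605,  0.1002]), np.float64(0.0003580131634233091))
go [-0.0829  0.0445 11.8914] tool cm; at [ 0.6776 -0.0586  0.3619] yaw x 114.83590561489041
```

View pics/w7.png

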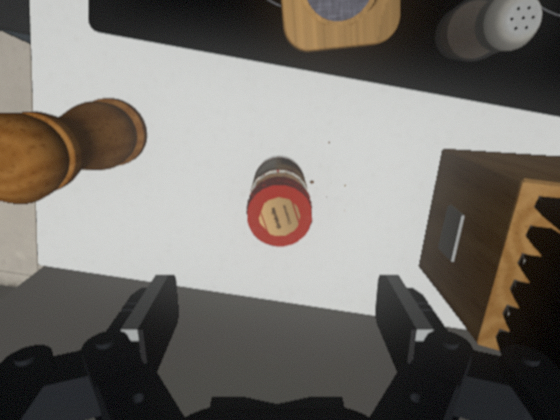

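The jar cap is at (279,215), at (0.680,-0.061), with its top at 0.100 as expected. The mill is at the left and the knife block is clear on the right.

>>> step_arm(rows=[[8.0, [-0.3, 0.1, 3], 0], [8.0, [0, 0, 4], 0], [8.0, [0, 0, 3], 0], [8.0, [0, 0, 1.9], 0], [8.0, [0, 0, 0], 0], [8.0, [0, 0, 0], 0], [3, [0, 0, 0], 0], [3, [0, 0, 0], 0], [3, [0, 0, 0], 0], [3, [0, 0, 0], 0], [3, [0, 0, 0], 0], [3, [0, 0, 0], 0]])

```text
clock: 16.8
position: [0.6809, -0.0612, 0.2467]
orientation: [[-0.42, 0.907, 0.003], [0.907, 0.42, -0.001], [-0.002, 0.003, -1.0]]
contact_force: [-1.5, 0.1, 6.1]
finger_gap: 0.504
grip_force: 60.6
```

>>> step_arm(rows=[[3, [0, 0, -2], 0], [3, [0, 0, -3], 0], [3, [0, 0, -3], 0], [3, [3.9, 1.1, 0], 0], [3, [3.9, 1.1, 0], 0], [3, [3.9, 1.1, 0], 0], [3, [3.8, 1.1, 0], 0], [3, [0, 0, 0], 0], [3, [0, 0, 0], 0]])

```text
clock: 17.7
position: [0.6548, 0.0991, 0.3248]
orientation: [[-0.422, 0.907, 0.0], [0.907, 0.422, -0.001], [-0.001, -0.0, -1.0]]
contact_force: [-0.1, -0.5, -0.5]
finger_gap: 0.502
grip_force: 61.0
```

```bash
python3 - <<'E'
from h import *
print(monitor.get_obs()['finger_gap'],monitor.get_obs()['grip_force']);go(.656,.0985,.265)
E
```

```text
0.5019307083533036 61.022974789763076
go [-0.0992  0.0798  5.9807] tool cm; at [0.6548 0.0991 0.3248] yaw x 114.97151621441543
```

>>> step_arm(rows=[[3, [-0.1, 0.1, 2], 0], [3, [0, 0, 2], 0], [3, [0, 0, 1.3], 0], [3, [0, 0, 0.5], 0], [3, [0, 0, 0.2], 0], [3, [0, 0, 0.1], 0], [3, [0, 0, 0], 0], [3, [0, 0, 0], 0]])

```text
clock: 18.5
position: [0.6567, 0.0977, 0.2646]
orientation: [[-0.421, 0.907, 0.002], [0.907, 0.421, -0.0], [-0.001, 0.001, -1.0]]
contact_force: [0.5, 0.9, -1.0]
finger_gap: 0.501
grip_force: 61.0
```

>>> step_arm(rows=[[3, [0, 0, 0.15], 0], [3, [0, 0, 0.1], 0], [3, [0, 0, 0.1], 0], [3, [0, 0, 0], 0], [3, [0, 0, 0], 0]])

```text
clock: 19.0
position: [0.6566, 0.0977, 0.262]
orientation: [[-0.421, 0.907, 0.002], [0.907, 0.421, -0.0], [-0.001, 0.002, -1.0]]
contact_force: [-3.1, 0.1, 8.1]
finger_gap: 0.503
grip_force: 61.8
```

>>> step_arm(rows=[[4.8, [0, 0, 0], 0], [5.6, [0, 0, 0], 0], [6.2, [0, 0, 0], 0], [6.2, [0, 0, 0], 0], [6.2, [0, 0, -1], 0], [6.2, [0, 0, -3], 0], [6.2, [0, 0, -4], 0], [7, [0, 0, -4], 0], [7, [0, 0, 0], 0], [7, [0, 0, 0], 0]])

```text
clock: 20.0
position: [0.6568, 0.0978, 0.3823]
orientation: [[-0.42, 0.907, 0.004], [0.907, 0.42, 0.0], [-0.002, 0.004, -1.0]]
contact_force: [0.4, -0.2, -0.4]
finger_gap: 0.819
grip_force: 0.0
```

```bash
python3 - <<'E'
from h import *
W=cam('wrist');W7=dict(np.load('w7.npz'))
h,s,v=[W['hsv'][:,:,i].astype(int) for i in range(3)]
for b in blobs(((h<8)|(h>170))&(s>120)&(v>60),(150,100,420,360),300): print('jar cap',*circ(W,b,.115))
go(.53,-.077,.40)
E
```

```text
jar cap [0.6547 0.0988] [43.9741 47.0067]
go [-10.5395 -18.8131  -1.9662] tool cm; at [0.6564 0.0977 0.3804] yaw x 114.86726370946427
```

>>> step_arm(rows=[[7.5, [-2.1, -3.8, -0.4], 0], [7.5, [-2.1, -3.8, -0.4], 0], [7.5, [-2.1, -3.8, -0.4], 0], [7.5, [-2.1, -3.7, -0.4], 0], [7.5, [-2.1, -3.7, -0.4], 0], [7.5, [0, 0, 0], 0], [7.5, [0, 0, 0], 0]])

```text
clock: 20.75
position: [0.5291, -0.0771, 0.399]
orientation: [[-0.419, 0.908, -0.002], [0.908, 0.419, 0.001], [0.002, -0.002, -1.0]]
contact_force: [0.1, -0.2, -0.5]
finger_gap: 0.875
grip_force: 0.0
```

```bash
python3 - <<'E'
from h import *
W=cam('wrist','pics/w8.png');np.savez('w8.npz',**W)
h,s,v=[W['hsv'][:,:,i].astype(int) for i in range(3)]
for b in blobs((h<25)&(s>90)&(v>40),(180,100,380,300),300): print(cv2.contourArea(b),cv2.boundingRect(b))
print(proj(W,(.5315,-.0805,.164)),proj(W,(.5315,-.0805,.134)),proj(W,(.5315,-.0805,-.006)))
go(.531,-.080,.289)
E
```

```text
4022.5 (243, 147, 70, 104)
[[278.1948 232.8229]] [[278.1039 215.9325]] [[277.8589 170.4111]]
go [-0.3963 -0.0129 11.0042] tool cm; at [ 0.5297 -0.0765  0.399 ] yaw x 114.83831698152436
```

View pics/w8.png

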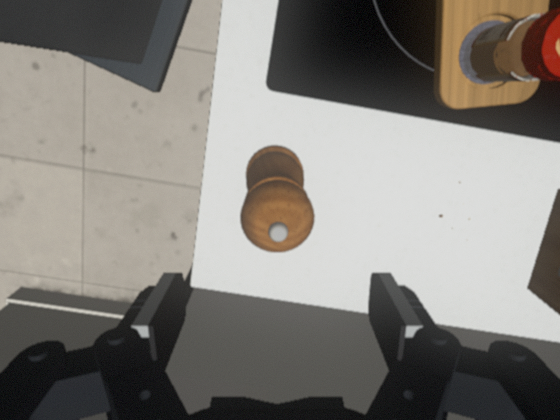

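The mill's finial is at (278,232) and its head at (278,215). Both match the prediction within 1 px.

>>> step_arm(rows=[[7.5, [-0.4, 0.05, 3], 0], [7.5, [0, 0, 4], 0], [7.5, [0, 0, 2.5], 0], [7.5, [0, 0, 1.5], 0], [7.5, [0, 0, 0], 0], [7.5, [0, 0, 0], 0], [3.5, [0, 0, 0], 0], [3.5, [0, 0, 0], 0], [3.5, [0, 0, 0], 0], [3.5, [0, 0, 0], 0], [3.5, [0, 0, 0], 0], [3.5, [0, 0, 0], 0]])

```text
clock: 22.0
position: [0.5329, -0.0802, 0.292]
orientation: [[-0.42, 0.907, 0.004], [0.907, 0.42, -0.001], [-0.002, 0.003, -1.0]]
contact_force: [-0.6, -0.3, 5.7]
finger_gap: 0.529
grip_force: 61.3
```

>>> step_arm(rows=[[3.5, [0, 0, -1], 0], [3.5, [0, 0, -2], 0], [3.5, [0, 0, -3], 0], [3.5, [0, 0, -3], 0], [3.5, [0, 0, 0], 0], [3.5, [0, 0, 0], 0]])

```text
clock: 22.6
position: [0.5322, -0.0801, 0.3809]
orientation: [[-0.42, 0.907, 0.002], [0.907, 0.42, -0.001], [-0.001, 0.001, -1.0]]
contact_force: [-0.7, 0.5, -1.8]
finger_gap: 0.533
grip_force: 61.7
```

```bash
python3 - <<'E'
from h import *
S=cam('scene','pics/s9.png');cv2.imwrite('pics/s9c.png',cv2.resize(S['image'][80:300,200:440,::-1],(720,660))[:600])
print(monitor.get_obs()['finger_gap'],monitor.get_obs()['grip_force']);go(.5436,.406)
E
```

```text
0.5320032729198501 61.712621985934675
go [43.5938 21.5039  0.005 ] tool cm; at [ 0.5318 -0.0799  0.3797] yaw x 114.86276475408765
```

View pics/s9c.png

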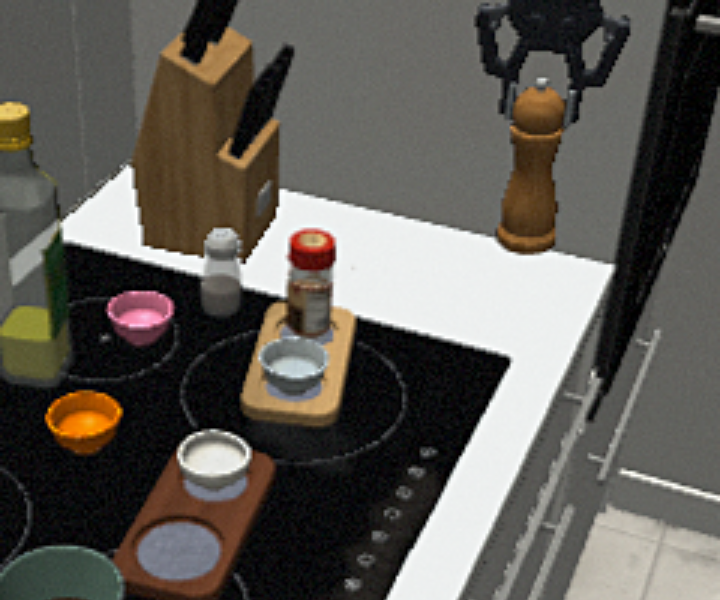

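The mill hangs upright in the gripper. The jar, both bowls and the shaker all stand properly.

>>> step_arm(rows=[[3.5, [1.5, 0.8, 0], 0], [3.5, [3.0, 1.5, 0], 0], [3.5, [3.0, 1.5, 0], 0], [3.5, [3.0, 1.5, 0], 0], [3.5, [3.0, 1.5, 0], 0], [3.5, [3.0, 1.5, 0], 0], [3.5, [3.0, 1.5, 0], 0], [3.5, [3.0, 1.5, 0], 0], [3.5, [3.0, 1.5, 0], 0], [3.5, [3.0, 1.5, 0], 0], [3.5, [3.0, 1.5, 0], 0], [3.5, [3.0, 1.5, 0], 0], [3.5, [3.0, 1.4, 0], 0], [3.5, [3.0, 1.4, 0], 0], [3.5, [3.0, 1.4, 0], 0], [3.5, [1.5, 0.7, 0], 0], [3.5, [0, 0, 0], 0], [3.5, [0, 0, 0], 0], [3.5, [0, 0, 0], 0]])

```text
clock: 24.55
position: [0.5443, 0.4205, 0.3793]
orientation: [[-0.42, 0.908, -0.002], [0.908, 0.42, -0.002], [-0.001, -0.002, -1.0]]
contact_force: [-0.4, -0.8, -1.2]
finger_gap: 0.535
grip_force: 61.9
```

```bash
python3 - <<'E'
from h import *
print(monitor.get_obs()['finger_gap'],monitor.get_obs()['grip_force']);go(.5434,.4062,.311)
E
```

```text
0.534605148768892 61.85858119279146
go [-1.2586 -0.6669  6.8278] tool cm; at [0.5443 0.4205 0.3793] yaw x 114.80668607431235
```

>>> step_arm(rows=[[3.5, [-1.2, -0.7, 0], 0], [3.5, [0, 0, 2], 0], [3.5, [0, 0, 2], 0], [3.5, [0, 0, 1.3], 0], [3.5, [0, 0, 0], 0], [3.5, [0, 0, 0], 0]])

```text
clock: 25.15
position: [0.5431, 0.4069, 0.3274]
orientation: [[-0.419, 0.908, -0.001], [0.908, 0.419, -0.001], [-0.0, -0.001, -1.0]]
contact_force: [0.7, 0.3, -1.3]
finger_gap: 0.531
grip_force: 61.9
```

>>> step_arm(rows=[[3.5, [-0.05, 0, 0.8], 0], [3.5, [0, 0, 0.6], 0], [3.5, [0, 0, 0.3], 0], [3.5, [0, 0, 0.1], 0], [3.5, [0, 0, 0], 0], [3.5, [0, 0, 0], 0]])

```text
clock: 25.75
position: [0.5432, 0.4074, 0.3093]
orientation: [[-0.421, 0.907, 0.0], [0.907, 0.421, 0.0], [-0.0, 0.0, -1.0]]
contact_force: [0.6, 0.0, -1.8]
finger_gap: 0.531
grip_force: 61.9
```

>>> step_arm(rows=[[3.5, [0, 0, 0.1], 0], [3.5, [0, 0, 0.1], 0], [3.5, [0, 0, 0.1], 0], [3.5, [0, 0, 0], 0], [3.5, [0, 0, 0], 0]])

```text
clock: 26.25
position: [0.5432, 0.4075, 0.3074]
orientation: [[-0.421, 0.907, 0.001], [0.907, 0.421, 0.001], [0.0, 0.001, -1.0]]
contact_force: [-2.0, -0.9, 5.1]
finger_gap: 0.529
grip_force: 62.5
```

Contact came at 0.307, as predicted. I'll release, rise and look.

>>> step_arm(rows=[[5.0, [0, 0, 0], 0], [6.0, [0, 0, 0], 0], [7.0, [0, 0, 0], 0], [7.0, [0, 0, 0], 0], [7.0, [0, 0, -1], 0], [7.0, [0, 0, -3], 0], [7.0, [0, 0, -4], 0], [7.0, [-3, -3, -2], 0], [7.0, [-3, -4, 0], 0], [7.0, [-3, -4, 0], 0], [7.0, [0, 0, 0], 0], [7.0, [0, 0, 0], 0]])

```text
clock: 27.45
position: [0.4805, 0.2785, 0.4069]
orientation: [[-0.419, 0.908, 0.0], [0.908, 0.419, 0.0], [0.0, 0.0, -1.0]]
contact_force: [0.3, 1.0, -1.0]
finger_gap: 0.823
grip_force: 0.0
```

```bash
python3 - <<'E'
from h import *
S=cam('scene');T=cam('top');W=cam('wrist')
a=cv2.resize(S['image'][120:300,190:350],(534,600));b=cv2.resize(T['image'][140:300,140:425],(0,0),fx=.94,fy=1)
cv2.imwrite('pics/s10.png',a[:,:,::-1]);cv2.imwrite('pics/f.png',np.hstack([cv2.resize(S['image'],(400,300)),cv2.resize(W['image'],(400,300))])[:,:,::-1])
print(monitor.get_obs()['position'])
for n,c in (('S',S),('W',W)):
  print(n,'mill finial pred',proj(c,(.5436,.406,.175)),'wb rim',proj(c,(.577,.323,.041)),'bb',proj(c,(.6115,.1745,.044)))
E
```

```text
[0.4822 0.2804 0.4071]
S mill finial pred [[256.5145 207.5732]] wb rim [[271.0121 230.1399]] bb [[297.405  197.9169]]
W mill finial pred [[489.135   64.8356]] wb rim [[388.1635 175.4055]] bb [[345.7835 316.0299]]
```

View pics/s10.png

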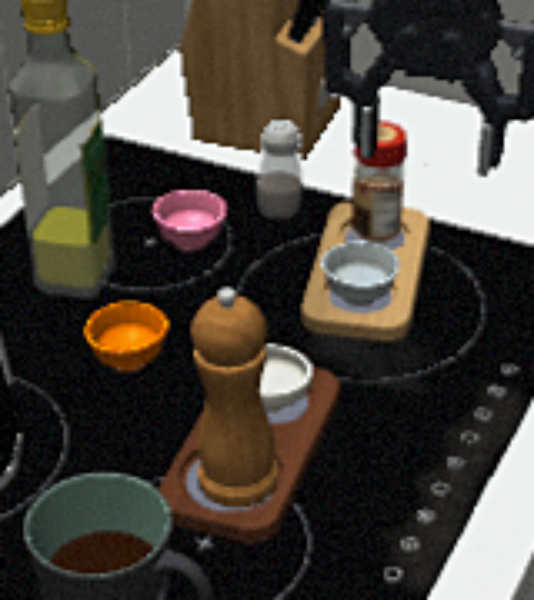

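View pics/f.png

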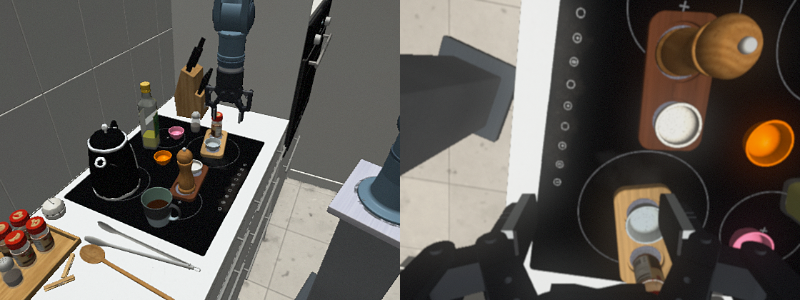

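Everything is in place: the mill finial is at (258,209) in the scene view against a predicted (257,208). The white bowl rim is at (389,175) in the wrist view against (388,175). The jar and blue bowl are seated, and the mug and shaker haven't moved.

```bash
python3 -c "
from station import order
print(order.sign_off())"
```

```text
the job is handed in; nothing more can be done
None
```

The job is handed in at about 27 s of the 128 s allowed: the mill and white bowl stand in the dark board's wide and narrow recesses, the jar and blue-grey bowl stand in the pale board's two, and the shaker and mug look unmoved in the last pictures; sign-off returned no verdict.

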